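# Fetch the live centre from the lathe tooling rack

## Robot

A 6-joint arm with a two-finger parallel gripper is mounted at the origin on the work surface. World frame = base frame: x ahead of the robot, y to its left, z up, the work surface at z = 0. Lengths are in m, angles in rad, forces in N, time in s.
With the tool pointing down it reaches from about 0.3 to 0.875 m from the base axis. Payload 6.4 kg.
Tool frame: the origin (TCP) lies midway between the tips of the shut fingers; the grasp point (between the pads) lies 19 mm behind it; x points along the fingers, y is the direction in which the jaws open and shut, and the axes are right-handed (so a half turn about x gives the same grasp; the last joint's range is limited). The gripper opens to 85 mm and grips with 20 to 120 N. Pads are 22 mm wide; open, the fingers measure 114 mm over their backs; the gripper's body (76 mm by 85 mm) begins 54 mm behind the grasp point. The pads swing forward as they close: fully open they stand 13 mm farther back than shut.
Start: joints at [-1.391, 0.181, 1.607, -0, 1.354, -0.206], TCP at [0.216, -0.533, 0.231] pointing down, gripper open.
Joint ranges: [-2.99, 2.99], [-0.89, 2.07], [0.3, 2.58], [-1.14, 4.28], [0, 2.63], [-3.12, 3.12]. Speed limits (rad/s): [2.57, 2.57, 3.01, 3.14, 3.14, 3.14].

## Interface

Orientations are given as a unit quaternion [w, x, y, z].
In Python, from bench import ctrl gives the robot as it stands.
- The arm moves only by the tool step_arm, never from a script. Its argument "motion" is a list of rows, each a list of 7 numbers: the shift along the tool's x, y, z in mm, then the turn, a rotation vector about the tool's x, y, z in degrees, then the closure in counts, from 0 (fully open) to 255 (shut). In form: [[tx, ty, tz, rx, ry, rz, hand], ...]. A call has 1 to 10 rows; each row is the pose to reach, as a shift and turn from the pose commanded when the call began, along the tool's axes at that moment; what a row does not reach only later rows make up. A row lasts 1/8 s, in which the tool goes at most 62.5 mm and 10.7 degrees, less where a joint would pass 70% of its speed; a pose out of reach is approached as far as the arm can. A call with a gripper value outside its range is refused whole. The fingers move at their own pace and stop on an object; the grip force is fixed at half the most. Time passes only in rows, so rows that repeat a pose let the fingers close. It gives the time, the measured TCP pose, the force and the opening at its end, in the units of the state.
- ctrl.get_obs(): the state, without advancing time (a new reading comes with each control period).
- ctrl.camera(name): name is "scene" or "side" or "wrist"; returns (picture, depth): 384x512x3 uint8, red, green, blue; 384x512 float32, m along the optical axis (not along the pixel's ray), 0 where there is no reading.
- ctrl.camera_info(name): a dict with "fx", "fy", "cx", "cy" (pixels), "T" (4x4, takes a point from camera to world coordinates); the wrist camera has in their place "hand_eye" (4x4, takes a point from camera to tool coordinates, whose origin is the TCP and whose axes are the tool frame's). Camera axes: x right, y down, z forward; pixel columns grow to the right and rows downward; lengths in m; the calibration is good to about 2 mm. A picture is of the moment at which its call begins: read the wrist's pose just before it. camera_info takes no time and is no camera call.
- ctrl.hand_in(): hands the job in, once; it reports no verdict.
The state is a dict: "time_s": time; "q": joint angles; "dq": joint speeds; "joint_efforts": joint torques, N m; "eef_pos": TCP position; "eef_rot": TCP orientation; "wrist_force": force on the tool from outside, world axes, zero at the start; "torque": the same for the moment, N m; "opening": opening from 0.0 (shut) to 1.0 (fully open).
Only numpy, scipy, OpenCV 4.12 (cv2) and the standard library are available. Lean on these libraries where they do the work, as an engineer would, in place of code of your own. Each camera call takes 0.05 s, during which the arm holds its last target. There are 200 camera calls.

## Task

Take the live centre (the thick drum with a pointed cone on top) out of the middle of its crowded rack, straight up between its neighbours, and set it upright, shank down, in the single-hole wooden holder, its shoulder resting on the top. Lower it in gently rather than dropping it, let go, and leave the other lathe tooling standing in the rack.

Things in the scene. Friction and masses are not known exactly. Their poses are not given: they have to be found in the camera images.
- live_grip (a point): Live centre, plain steel: drum 36 mm wide, 44 high, with a pointed cone (22 high) on top; below its flat underside (shoulder) a tapered shank 64 long, 17.6 to 12 mm wide. Point: on the axis, 26 mm above the shoulder, the height to grip; z up the axis, yaw means nothing. 0.35 kg. Stands in the middle hole of one row; the same drum with a flat stub, no cone, in the other row is a bystander.
- rack: Dark wooden block, fixed, 180 x 180, 80 mm high, origin at its underside's centre. Two rows of 3 holes along its own y, at x -50 and +50, y -54, 0, +54 mm. Other steel lathe tooling, up to 46 mm wide and 50 above the top, fills the other five holes: along a row about 13 mm is free beside the live centre; along the rack's x over 55 mm is free on both sides, the only gap for fingers.
- holder_hole0 (a point): Mouth centre, level with the top, of the one round hole (32 mm wide, upright, right through) in the holder: a lighter wooden block, fixed, 100 x 100, 80 mm high. The drum cannot enter: its shoulder rests on the top, the shank hangs in the hole, and it stands by itself. On the bench's other side from the rack; a jar 85 mm high stands between them.
Not all that is in view belongs to the job. Leave any pink look-alike of the part that bears live_grip alone.

How it is judged:
On the way:
1. the live centre is lifted clear of the rack, upright (z of live_grip in the frame of rack above 0.18 m and angle between live_grip's own z axis and vertical below 0.5 rad), for 0.1 s.
At the end, for the whole second after the job is handed in: The live centre stands in the holder's hole: its axis within 14 mm of the hole's centre, its shoulder within 6 mm of the holder's top, within 10 degrees of upright, resting on the holder and still (horizontal distance between live_grip and holder_hole0 below 0.014 m and z of live_grip in the frame of holder_hole0 between 0.02 and 0.032 m and angle between live_grip's own z axis and vertical below 0.175 rad and linear speed of live below 0.02 m/s and contact force between live and holder above 0.5 N); the robot touches nothing.
It fails at once if another piece of lathe tooling is moved by more than 20 mm or lifted (distance of any of cup, chuck, spur, screw, dead from where it was at the start of the episode above 0.02 m).
It fails at once if the live centre is dropped into the holder (faster than 0.6 m/s inside the hole) (horizontal distance between live_grip and holder_hole0 below 0.03 m and z of live_grip in the frame of holder_hole0 below 0.07 m and linear speed of live above 0.6 m/s).
It also fails if it takes over 48 s, if anything falls off the work surface, if the arm or the gripper's body presses on something with over 40 N, if the wrist force passes 120 N, or if a joint passes its speed limit or range.

## Working session

There is one attempt and no reset: what is moved stays moved. The work goes in short steps, Python scripts to look and compute and a tool call to move; the robot and the scene stay as the last step left them, time stands still between calls to the robot, and variables do not carry over. Pictures are saved under pics/ and viewed, about 8 in all and at most 12, crops included, and the job is handed in when it is done.

Besides the shell and the picture viewer there is one more tool, called as name([rows], argument=value, ...), one row to a line, values as JSON. step_arm: Moves the arm, as the interface text tells. Its arguments: {"type":"object","properties":{"motion":{"type":"array","items":{"type":"array","items":{"type":"number"}}}},"required":["motion"]}

```bash
mkdir -p pics; cat > h.py <<'E'
import numpy as np,cv2
from bench import ctrl
from scipy.spatial.transform import Rotation as R
def Ttool(o):
    T=np.eye(4);q=o["eef_rot"];T[:3,:3]=R.from_quat([q[1],q[2],q[3],q[0]]).as_matrix();T[:3,3]=o["eef_pos"];return T
def shot(n):
    o=ctrl.get_obs();i=ctrl.camera_info(n);p,d=ctrl.camera(n)
    T=np.array(i["T"]) if "T" in i else Ttool(o)@np.array(i["hand_eye"])
    return p,d,i,T
def cloud(d,i,T):
    v,u=np.mgrid[:d.shape[0],:d.shape[1]]
    P=np.stack([(u-i["cx"])/i["fx"]*d,(v-i["cy"])/i["fy"]*d,d],-1)
    W=P@T[:3,:3].T+T[:3,3];W[d<=0]=np.nan;return W
E
python3 - <<'E'
from h import *
for n in("scene","side"):
    p,d,i,T=shot(n);np.savez(n,p=p,d=d,W=cloud(d,i,T));cv2.imwrite(f"pics/{n}0.png",p[:,:,::-1]);print(n,T.round(3).tolist(),i["fx"])
print(Ttool(ctrl.get_obs()).round(3),ctrl.camera_info("wrist"))
E
```

```text
scene [[0.551, 0.546, -0.63, 0.994], [0.834, -0.372, 0.407, -0.319], [-0.012, -0.75, -0.661, 0.635], [0.0, 0.0, 0.0, 1.0]] 431.082547430881
side [[0.996, -0.069, 0.053, 0.455], [-0.087, -0.727, 0.681, -0.428], [-0.009, -0.683, -0.73, 0.555], [0.0, 0.0, 0.0, 1.0]] 365.43377898750043
[[-0.     0.376 -0.927  0.216]
 [ 0.002 -0.927 -0.376 -0.532]
 [-1.    -0.002 -0.     0.23 ]
 [ 0.     0.     0.     1.   ]] {'fx': 279.6979303144693, 'fy': 279.6979303144693, 'cx': 254.90253085130772, 'cy': 187.30931959134708, 'hand_eye': array([[ 1.83174555e-04, -2.86328570e-01,  9.58131471e-01,
        -1.42411616e-01],
       [ 9.99999576e-01, -8.12542655e-04, -4.33999577e-04,
        -6.44883435e-04],
       [ 9.02789168e-04,  9.58131144e-01,  2.86328300e-01,
        -7.32849850e-02],
       [ 0.00000000e+00,  0.00000000e+00,  0.00000000e+00,
         1.00000000e+00]])}
```

View pics/scene0.png

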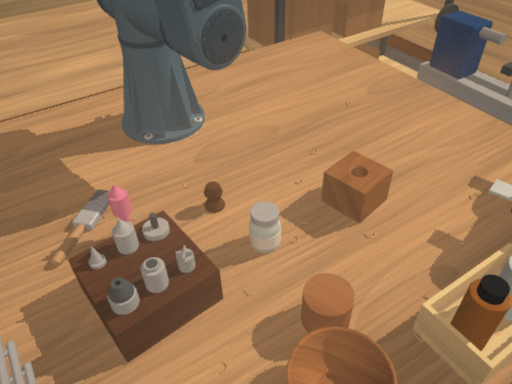

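View pics/side0.png

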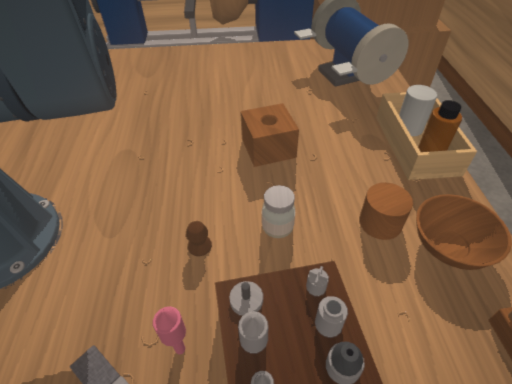

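The scene view shows the rack at about (145,290), the holder at (357,185) with its hole at (360,172), the jar at (265,228) and a pink look-alike at (120,202). The middle pieces are at (124,238) and (154,274), so I'll zoom in and measure.

```bash
python3 - <<'E'
from h import *
a=np.load("scene.npz");b=np.load("side.npz")
A=cv2.resize(a["p"][175:365,60:235],None,fx=3,fy=3,interpolation=cv2.INTER_CUBIC)[:570]
B=cv2.resize(b["p"][255:384,140:390],None,fx=1.6,fy=1.6)
A=cv2.resize(A,(400,434));c=np.zeros((434,800,3),np.uint8);c[:,:400]=A;c[:B.shape[0],400:800]=B[:,:400]
cv2.imwrite("pics/crop1.png",c[:,:,::-1])
for n,z in(("scene",a),("side",b)):
    W=z["W"]
    m=(abs(W[...,2]-.08)<.006).astype(np.uint8)
    m=cv2.morphologyEx(m,cv2.MORPH_OPEN,np.ones((3,3)))
    k,l,s,c=cv2.connectedComponentsWithStats(m)
    for j in range(1,k):
        if s[j,4]>300:
            Q=W[l==j];print(n,s[j],np.median(Q,0).round(3),cv2.minAreaRect(Q[:,:2].astype(np.float32)))
E
```

```text
scene [ 324  151   69   45 1591] [0.532 0.206 0.08 ] ((0.5279064178466797, 0.2104579508304596), (0.10155835747718811, 0.10485867410898209), 12.175325393676758)
scene [  68  210  151  126 6941] [ 0.518 -0.259  0.08 ] ((0.5078609585762024, -0.24490347504615784), (0.18411259353160858, 0.1806894987821579), 6.228339672088623)
side [ 241  104   58   36 1337] [0.528 0.204 0.079] ((0.5283427834510803, 0.2111508846282959), (0.1005595475435257, 0.10415592044591904), 12.179165840148926)
side [264 185  30  27 602] [ 0.522 -0.019  0.084] ((0.5229939222335815, -0.015212014317512512), (0.05292486026883125, 0.04911462217569351), 70.19327545166016)
side [  215   261   167   123 10939] [ 0.509 -0.248  0.08 ] ((0.509101390838623, -0.2390347719192505), (0.18100211024284363, 0.17070622742176056), 5.959293365478516)
```

View pics/crop1.png

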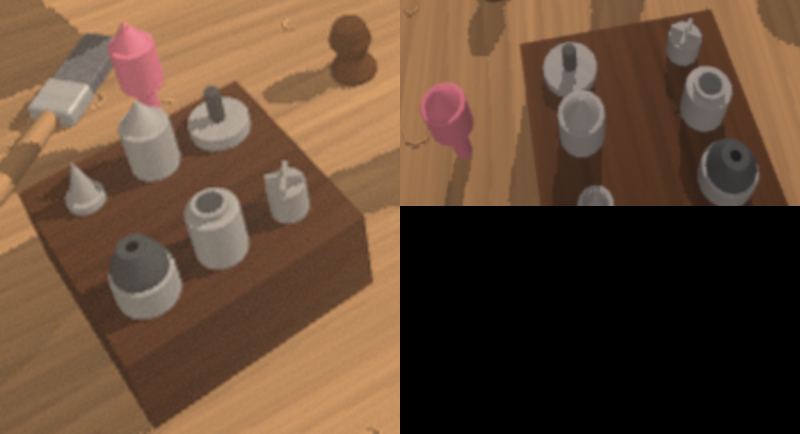

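The live centre is the coned drum in the middle of the robot-side row, at crop (150,140). Its flat-stub twin is at crop (217,228), in the other row.

```bash
cat >> h.py <<'E'
from scipy.optimize import least_squares
def drum(W,c,r=.018,zl=(.09,.122),rad=.03):
    m=(W[...,2]>zl[0])&(W[...,2]<zl[1])&(np.hypot(W[...,0]-c[0],W[...,1]-c[1])<rad)
    Q=W[m][:,:2];s=least_squares(lambda x:np.hypot(*(Q-x).T)-r,c,loss="soft_l1",f_scale=.001);return s.x,len(Q),np.sqrt(np.mean(s.fun**2))
E
python3 - <<'E'
from h import *
for n in("scene","side"):
    z=np.load(n+".npz");W=z["W"];p=z["p"].astype(int)
    print(n,"drum",drum(W,np.array([.458,-.25])))
    m=(np.hypot(W[...,0]-.458,W[...,1]+.25)<.025);print(" top z",np.nanmax(W[m][:,2]))
    k=(p[...,0]>170)&(p[...,0]-p[...,1]>60)&(p[...,2]-p[...,1]>20)
    print(" pink",k.sum(),np.nanpercentile(W[k],[2,50,98],axis=0).round(3).tolist())
    # hole: darker pixels inside the holder top
    m=(abs(W[...,0]-.528)<.06)&(abs(W[...,1]-.211)<.06)
    h=(np.hypot(W[...,0]-.528,W[...,1]-.211)<.03)&(W[...,2]<.072)
    print(" hole px",h.sum(),np.median(np.argwhere(h),0) if h.any() else 0)
E
```

```text
scene drum (array([ 0.45828196, -0.25061957]), 308, np.float64(0.0008599549255105041))
 top z 0.14626131161794537
 pink 0 [nan, nan, nan]
 hole px 92 [172. 358.]
side drum (array([ 0.4597925 , -0.24943966]), 285, np.float64(0.0003708872480344795))
 top z 0.14604199051131145
 pink 0 [nan, nan, nan]
 hole px 74 [121. 268.]
  return np.nanmean(a, axis, out=out, keepdims=keepdims)
```

step_arm([
  [0, -21, -41, -9, 0, 0, 0],
  [0, -42, -83, -18, 0, 0, 0],
  [0, -64, -124, -28, 0, 0, 0],
  [0, -85, -165, -37, 0, 0, 0],
  [0, -106, -207, -46, 0, 0, 0],
  [0, -128, -248, -55, 0, 0, 0],
  [0, -149, -290, -65, 0, 0, 0],
  [0, -170, -331, -74, 0, 0, 0],
  [0, -170, -331, -74, 0, 0, 0],
  [0, -170, -331, -74, 0, 0, 0],
])

```text
time_s: 1.35
eef_pos: [0.4587, -0.2507, 0.2309]
eef_rot: [0.526, 0.473, 0.526, -0.473]
wrist_force: [-0.1, -0.7, -0.4]
opening: 1.003
```

```bash
python3 - <<'E'
from h import *
p,d,i,T=shot("wrist");W=cloud(d,i,T);o=ctrl.get_obs();t=Ttool(o)
print(t.round(4),o["q"],o["time_s"])
print(drum(W,np.array([.459,-.25]),zl=(.09,.12)))
z=np.load("scene.npz");print("pink",z["p"][202,120],z["W"][190:215,115:126].reshape(-1,3)[::40].round(3).tolist())
q=p.copy();cv2.imwrite("pics/w1.png",q[:,:,::-1])
E
```

```text
[[-7.000e-04  9.945e-01  1.047e-01  4.585e-01]
 [ 0.000e+00  1.047e-01 -9.945e-01 -2.512e-01]
 [-1.000e+00 -6.000e-04 -1.000e-04  2.310e-01]
 [ 0.000e+00  0.000e+00  0.000e+00  1.000e+00]] [-7.28198654e-01  6.44394013e-02  1.73680340e+00 -4.19849504e-04
  1.34085998e+00 -8.33004917e-01] 1.4
(array([ 0.4590509, -0.2505183]), 194, np.float64(0.0001741196259704911))
pink [176  98 104] [[0.357, -0.228, 0.12], [0.36, -0.218, 0.111], [0.366, -0.228, 0.11], [0.368, -0.218, 0.1], [0.369, -0.227, 0.095], [0.365, -0.235, 0.086], [0.369, -0.226, 0.076]]
```

View pics/w1.png

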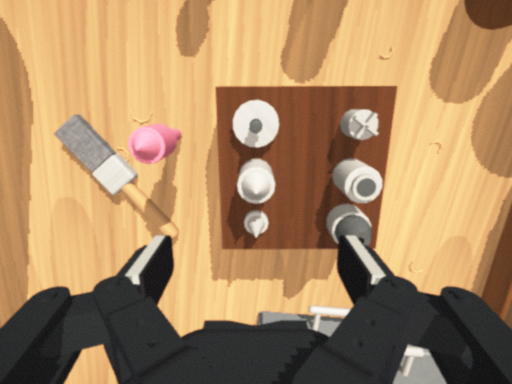

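The wrist view shows the coned drum at (257,182) and the pink part clear to the left at (155,143). Three measurements agree to about 1 mm, so I'm descending with the jaws partly closed.

step_arm([
  [25, 0, 0, 0, 0, 0, 55],
  [55, 0, 0, 0, 0, 0, 55],
  [85, 0, 0, 0, 0, 0, 55],
  [110, 0, 0, 0, 0, 0, 55],
  [130, 0, 0, 0, 0, 0, 55],
  [140, 0, 0, 0, 0, 0, 55],
  [145, 0, 0, 0, 0, 0, 55],
  [145, 0, 0, 0, 0, 0, 55],
])

```text
time_s: 2.4
eef_pos: [0.4591, -0.2511, 0.0865]
eef_rot: [0.526, 0.473, 0.526, -0.473]
wrist_force: [0.3, 0.1, -1.1]
opening: 0.784
```

step_arm([
  [0, 0, 0, 0, 0, 0, 100],
  [0, 0, 0, 0, 0, 0, 140],
  [0, 0, 0, 0, 0, 0, 180],
  [0, 0, 0, 0, 0, 0, 220],
  [0, 0, 0, 0, 0, 0, 220],
  [0, 0, 0, 0, 0, 0, 220],
])

```text
time_s: 3.15
eef_pos: [0.4595, -0.251, 0.0871]
eef_rot: [0.526, 0.473, 0.526, -0.473]
wrist_force: [-1.3, 0.3, 6.4]
opening: 0.406
```

step_arm([
  [-8, 0, 0, 0, 0, 0, 220],
  [-22, 0, 0, 0, 0, 0, 220],
  [-40, 0, 0, 0, 0, 0, 220],
  [-60, 0, 0, 0, 0, 0, 220],
  [-80, 0, 0, 0, 0, 0, 220],
  [-100, 0, 0, 0, 0, 0, 220],
  [-125, 0, 0, 0, 0, 0, 220],
  [-145, 0, 0, 0, 0, 0, 220],
  [-150, 0, 0, 0, 0, 0, 220],
  [-150, 0, 0, 0, 0, 0, 220],
])

```text
time_s: 4.4
eef_pos: [0.4591, -0.2506, 0.2366]
eef_rot: [0.526, 0.473, 0.526, -0.473]
wrist_force: [-0.6, 0.1, -2.7]
opening: 0.408
```

```bash
python3 - <<'E'
from h import *
for n in("scene","side"):
    p,d,i,T=shot(n);W=cloud(d,i,T)
    cv2.imwrite(f"pics/{n}1.png",p[:,:,::-1])
    for zl in((.16,.205),(.14,.17),(.23,.25)):
        m=(W[...,2]>zl[0])&(W[...,2]<zl[1])&(np.hypot(W[...,0]-.459,W[...,1]+.2505)<.025);print(n,zl,m.sum(),np.nanmedian(W[m],0) if m.any() else 0, W[m][:,2].min() if m.any() else 0)
    # holder hole: fit rays to plane z=.08 for hole-edge
    c=[(p[...,:].astype(int)).sum(2)]
    Z=W[...,2];top=(abs(Z-.08)<.005)&(abs(W[...,0]-.528)<.06)&(abs(W[...,1]-.211)<.06)
    cn,_=cv2.findContours(top.astype(np.uint8),cv2.RETR_CCOMP,cv2.CHAIN_APPROX_NONE)
    v,u=np.mgrid[:384,:512];D=np.stack([(u-i["cx"])/i["fx"],(v-i["cy"])/i["fy"],np.ones(u.shape)],-1)@T[:3,:3].T
    P=T[:3,3]+D*((.08-T[2,3])/D[...,2])[...,None]
    for q in cn:
        q=q[:,0]
        if len(q)>8: print(" contour",len(q),cv2.minAreaRect(P[q[:,1],q[:,0],:2].astype(np.float32)),cv2.minEnclosingCircle(P[q[:,1],q[:,0],:2].astype(np.float32)))
E
```

```text
scene (0.16, 0.205) 197 [ 0.46483682 -0.25125951  0.1870883 ] 0.16493259295046897
scene (0.14, 0.17) 15 [ 0.46391893 -0.25171133  0.16822134] 0.16493259295046897
scene (0.23, 0.25) 143 [ 0.47216125 -0.26056386  0.23931359] 0.2300915986278882
 contour 143 ((0.5296370983123779, 0.20716196298599243), (0.1032470092177391, 0.10682410001754761), 11.910579681396484) ((0.528448760509491, 0.20726096630096436), 0.0720219612121582)
 contour 38 ((0.5312450528144836, 0.20698195695877075), (0.031862758100032806, 0.03271735832095146), 17.15057373046875) ((0.5306779742240906, 0.20643197000026703), 0.017318466678261757)
side (0.16, 0.205) 204 [ 0.45894831 -0.25582754  0.18828682] 0.16513455861973758
side (0.14, 0.17) 9 [ 0.45965452 -0.25574266  0.16891452] 0.16513455861973758
side (0.23, 0.25) 418 [ 0.45946076 -0.26375361  0.24201138] 0.2300053258556623
```

View pics/scene1.png

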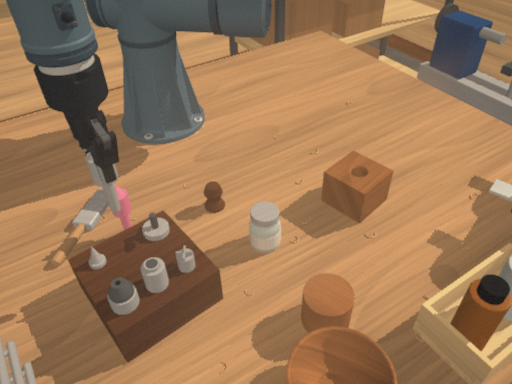

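Picture 5 shows the live centre out of the rack with the other five pieces still standing. The shank end is at z 0.165, as expected, and the hole is at (360,172), about (0.530, 0.207). I'm carrying it over the jar.

step_arm([
  [0, 4, -15, 0, 0, 0, 220],
  [0, 13, -50, 0, 0, 0, 220],
  [0, 25, -95, 0, 0, 0, 220],
  [0, 37, -140, 0, 0, 0, 220],
  [0, 49, -185, 0, 0, 0, 220],
  [0, 61, -230, 0, 0, 0, 220],
  [0, 73, -275, 0, 0, 0, 220],
  [0, 84, -318, 0, 0, 0, 220],
  [0, 94, -355, 0, 0, 0, 220],
  [0, 102, -385, 0, 0, 0, 220],
])

```text
time_s: 5.75
eef_pos: [0.5186, 0.1456, 0.2356]
eef_rot: [0.526, 0.472, 0.527, -0.473]
wrist_force: [-0.1, -1.1, -3.6]
opening: 0.406
```

step_arm([
  [0, 6, -22, 0, 0, 0, 220],
  [0, 11, -42, 0, 0, 0, 220],
  [0, 14, -55, 0, 0, 0, 220],
  [0, 17, -63, 0, 0, 0, 220],
  [0, 17, -63, 0, 0, 0, 220],
  [0, 17, -63, 0, 0, 0, 220],
])

```text
time_s: 6.5
eef_pos: [0.5298, 0.2069, 0.2362]
eef_rot: [0.526, 0.473, 0.526, -0.473]
wrist_force: [-0.0, -0.3, -2.9]
opening: 0.407
```

```bash
python3 - <<'E'
from h import *
ims=[]
t=Ttool(ctrl.get_obs());print(t.round(4))
for n in("scene","side","wrist"):
    p,d,i,T=shot(n);W=cloud(d,i,T);ims.append(p)
    v,u=np.mgrid[:384,:512];D=np.stack([(u-i["cx"])/i["fx"],(v-i["cy"])/i["fy"],np.ones(u.shape)],-1)@T[:3,:3].T
    P=T[:3,3]+D*((.08-T[2,3])/D[...,2])[...,None]
    top=((abs(W[...,2]-.08)<.005)&(abs(W[...,0]-.53)<.06)&(abs(W[...,1]-.207)<.06)).astype(np.uint8)
    cn,_=cv2.findContours(top,cv2.RETR_CCOMP,cv2.CHAIN_APPROX_NONE)
    for q in cn:
        q=q[:,0]
        if len(q)>12: print(n,len(q),cv2.minAreaRect(P[q[:,1],q[:,0],:2].astype(np.float32)))
    m=(W[...,2]>.15)&(W[...,2]<.21)&(np.hypot(W[...,0]-t[0,3],W[...,1]-t[1,3])<.02)
    Q=W[m]
    if len(Q)>20:
        s=least_squares(lambda x:np.hypot(Q[:,0]-x[0]-x[2]*(Q[:,2]-.2),Q[:,1]-x[1]-x[3]*(Q[:,2]-.2))-(.006+(Q[:,2]-Q[:,2].min())*.0028/.064),[t[0,3],t[1,3],0,0],loss="soft_l1",f_scale=.001);print(n,"shank",len(Q),Q[:,2].min(),s.x)
c=np.hstack([cv2.resize(ims[0][90:240,280:430],(400,400)),cv2.resize(ims[1][30:180,190:340],(400,400))])
cv2.imwrite("pics/above.png",c[:,:,::-1])
E
```

```text
[[-2.000e-04  9.944e-01  1.058e-01  5.298e-01]
 [-3.000e-04  1.058e-01 -9.944e-01  2.069e-01]
 [-1.000e+00 -2.000e-04  3.000e-04  2.362e-01]
 [ 0.000e+00  0.000e+00  0.000e+00  1.000e+00]]
scene 145 ((0.5295583009719849, 0.20738469064235687), (0.1031847596168518, 0.10635574162006378), 11.910597801208496)
scene 39 ((0.5310162305831909, 0.2075764238834381), (0.031949713826179504, 0.033988434821367264), 17.1506290435791)
scene shank 171 0.1639193964494527 [ 0.5295701   0.20665198 -0.01123533  0.01655096]
side 141 ((0.5286475419998169, 0.2075950801372528), (0.10103971511125565, 0.10556679964065552), 11.889142036437988)
side 34 ((0.5284863710403442, 0.20674726366996765), (0.0317780077457428, 0.032167524099349976), 84.36167907714844)
side shank 166 0.16462881511826205 [0.53011836 0.20755069 0.00116595 0.01598617]
wrist 372 ((0.5278260111808777, 0.21093106269836426), (0.09994146972894669, 0.10028909146785736), 12.084197998046875)
wrist 83 ((0.5279167890548706, 0.2116551697254181), (0.03184790536761284, 0.03135459125041962), 5.991695880889893)
wrist shank 269 0.16844801045009483 [ 0.529383    0.20827948 -0.00094822 -0.02625316]
```

View pics/above.png

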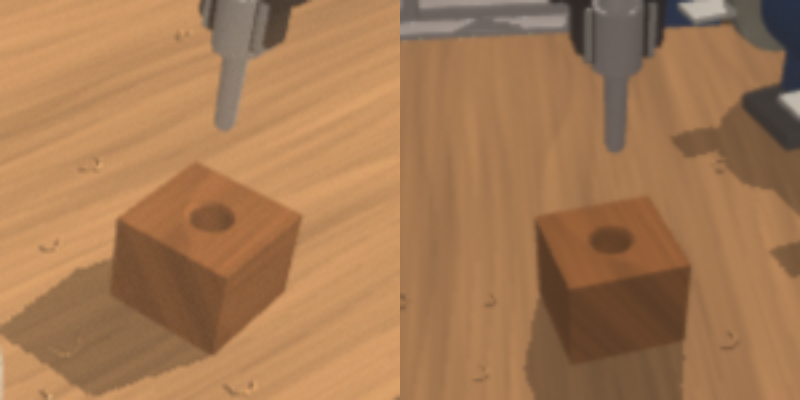

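The shank is upright and within 1–3 mm of the hole centre in all three cameras; the fit allows 7 mm at the shoulder. I'm lowering with a 1 mm correction.

step_arm([
  [10, -1, -1, 0, 0, 0, 220],
  [30, -1, -1, 0, 0, 0, 220],
  [50, -1, -1, 0, 0, 0, 220],
  [70, -1, -1, 0, 0, 0, 220],
  [90, -1, -1, 0, 0, 0, 220],
  [108, -1, -1, 0, 0, 0, 220],
  [123, -1, -1, 0, 0, 0, 220],
  [134, -1, -1, 0, 0, 0, 220],
  [140, -1, -1, 0, 0, 0, 220],
  [140, -1, -1, 0, 0, 0, 220],
])

```text
time_s: 7.9
eef_pos: [0.5286, 0.2083, 0.0961]
eef_rot: [0.526, 0.473, 0.526, -0.473]
wrist_force: [0.6, -0.4, -3.6]
opening: 0.405
```

step_arm([
  [2, 0, 0, 0, 0, 0, 220],
  [4, 0, 0, 0, 0, 0, 220],
  [6, 0, 0, 0, 0, 0, 220],
  [7, 0, 0, 0, 0, 0, 220],
  [8, 0, 0, 0, 0, 0, 220],
  [8, 0, 0, 0, 0, 0, 220],
])

```text
time_s: 8.65
eef_pos: [0.5286, 0.2083, 0.0882]
eef_rot: [0.526, 0.473, 0.526, -0.473]
wrist_force: [-0.1, -1.0, -3.3]
opening: 0.408
```

No contact yet. I'm lowering in half-millimetre steps.

step_arm([
  [0.5, 0, 0, 0, 0, 0, 220],
  [1, 0, 0, 0, 0, 0, 220],
  [1.5, 0, 0, 0, 0, 0, 220],
  [1.5, 0, 0, 0, 0, 0, 220],
])

```text
time_s: 9.15
eef_pos: [0.5287, 0.2084, 0.0871]
eef_rot: [0.526, 0.473, 0.526, -0.473]
wrist_force: [-1.6, -0.7, 1.1]
opening: 0.404
```

The force rose from -3.3 to +1.1 N, so the shoulder is seated. Releasing.

step_arm([
  [0, 0, 0, 0, 0, 0, 140],
  [0, 0, 0, 0, 0, 0, 120],
  [0, 0, 0, 0, 0, 0, 90],
  [0, 0, 0, 0, 0, 0, 40],
  [0, 0, 0, 0, 0, 0, 20],
  [0, 0, 0, 0, 0, 0, 20],
])

```text
time_s: 9.9
eef_pos: [0.5286, 0.2083, 0.0868]
eef_rot: [0.526, 0.473, 0.526, -0.473]
wrist_force: [-1.0, 0.9, 0.2]
opening: 0.92
```

step_arm([
  [-10, 0, 0, 0, 0, 0, 20],
  [-30, 0, 0, 0, 0, 0, 20],
  [-60, 0, 0, 0, 0, 0, 20],
  [-90, 0, 0, 0, 0, 0, 20],
  [-120, 0, 0, 0, 0, 0, 20],
  [-140, 0, 0, 0, 0, 0, 20],
  [-140, 0, 0, 0, 0, 0, 20],
])

```text
time_s: 10.78
eef_pos: [0.53, 0.2086, 0.2294]
eef_rot: [0.527, 0.474, 0.525, -0.471]
wrist_force: [0.4, -0.6, -0.3]
opening: 0.919
```

```bash
python3 - <<'E'
from h import *
print(ctrl.get_obs()["time_s"])
for n in("scene","side"):
    p,d,i,T=shot(n);W=cloud(d,i,T);cv2.imwrite(f"pics/{n}2.png",p[:,:,::-1])
    print(n,drum(W,np.array([.529,.208]),zl=(.085,.10)),drum(W,np.array([.529,.208]),zl=(.105,.122)))
    m=np.hypot(W[...,0]-.529,W[...,1]-.208)<.02;Z=W[m][:,2];print(Z[Z<.17].max())
    w=np.load(n+".npz")["W"]; k=(abs(w[...,0]-.508)<.09)&(abs(w[...,1]+.245)<.09)&(w[...,2]>.085)
    e=abs(W-w).max(-1)[k];print("rack changed px",np.sum(e>.01),"of",k.sum())
E
```

```text
10.775
scene (array([0.52778469, 0.20879589]), 104, np.float64(0.0009929252808455597)) (array([0.52775151, 0.20890678]), 130, np.float64(0.0009748270664522067))
0.14543030851588257
rack changed px 613 of 3299
side (array([0.52931088, 0.20998883]), 98, np.float64(0.0009543348057164551)) (array([0.52930281, 0.20989867]), 123, np.float64(0.0010106442150679402))
0.1459085165006665
rack changed px 952 of 4796
```

View pics/scene2.png

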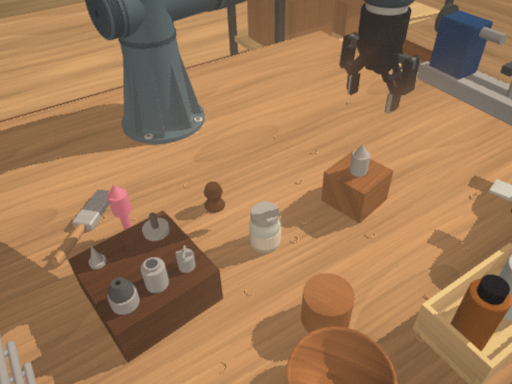

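The live centre stands upright in the holder at (360,162). Its tip is at z 0.146, its axis is about 1–2 mm from the hole centre, and the gripper is clear. The other five tools stand at their earlier pixel positions.

```bash
python3 -c "
from bench import ctrl
print(ctrl.hand_in())"
```

```text
the job is handed in; nothing more can be done
None
```

The live centre is standing upright in the holder, and I handed the job in at about 11 s. I gripped it across the rack's x gap, lifted it straight up, carried it over the jar and lowered it until the wrist force showed contact. I then let go and backed off upward.

- **Position:** the two fixed cameras put the axis about 1–2 mm from the hole centre they measured. The wrist camera had put that centre up to 4 mm away, still well inside the 14 mm limit.
- **Seating:** the cone tip is at z 0.146 m, so the shoulder is on the holder top. The drum's centre is the same at two heights to within 0.1 mm, so it stands upright.
- **Other tooling:** the other five pieces look unmoved in the last picture. The rack depth comparison showed 613 of 3299 (scene) and 952 of 4796 (side) changed pixels. I put this down to the removed live centre and depth edges, but did not check it piece by piece.

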